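Load the hand press and draw its ratchet lever down four clicks

TASK

Get a sample squeezed in the hand press: stand the white collecting cup in the press's round holder with the steel plunger cup standing inside it, then draw the lever down exactly four clicks of its ratchet, counting them by feel (the ratchet will not let it back up, so do not run on to a fifth). Finish with the gripper still holding the lever down at the fourth click, and leave the other things on the table where they are.

Things in the scene. Friction and masses are not known exactly. Their poses are not given: they have to be found in the camera images.
- press: Hand press fixed to the table: grey base plate 140 x 262 x 12 mm, a round holder on it and a post behind. Origin on the table top under the holder's middle; z up, y from holder to post. It may be turned up to 0.25 rad either way. The lever's shaft lies along the press's x, 118 mm along +y and 117 mm above the table. The two side bars of the lever are 81 mm apart inside.
- holder (a point): Middle of the holder's inner floor, 16 mm above the table. The holder is a round metal socket, 68 mm wide inside, its rim 24 mm above this floor (40 mm above the table).
- cup_center (a point): Centre, half-way up, of the white plastic collecting cup: an open straight round cup 60 mm wide and 56 mm tall, 55 mm wide inside, floor 4 mm thick, 60 g; it stands upright on the table. Standing in the holder its rim is 72 mm above the table.
- plunger_center (a point): Centre, half-way up, of the plunger cup: a plain steel round cup, narrower and taller, 46 mm wide and 80 mm tall, open at the top, 100 g; it stands upright on the table. Seated in the collecting cup in the holder its rim is 100 mm above the table, 28 mm above the rim of the collecting cup.
- lever (a joint): Lever angle, rad: 0 straight up, clear of the holder; grows as it is drawn down over the holder towards the press's -y; 1.57 is level. Starts at 0 to 0.12. Swings freely (1 to 2 N at the grip, a weak spring lifts it) up to the ratchet's teeth. Clicks come at about 1.285, 1.365, 1.445, 1.525 (the fourth) and 1.605 (the fifth). Let go, it rests about 0.025 beyond the last click.
- pawl_tip (a point): Tip of the small steel pawl at the foot of the post, on the press's -x side, riding on the toothed sector of the lever. Before each click the pull at the grip climbs by 6 to 9 N over about 13 mm of travel; at the click it drops by most of that at once and the lever is urged on into the notch. Clicks are 17 mm apart at the grip. The pawl then keeps the lever from rising.
- foot_pad (a point): Middle of the underside of the press's round rubber-faced foot, 54 mm wide, which hangs level on a spring between the lever's bars, 118 mm from the shaft. Drawn down, it meets the seated plunger cup's rim at a lever angle of about 1.34 and then adds to the pull, up to about 6 N more at the grip by the fourth click.
- lever_grip (a point): Middle of the lever's cross grip: a black rubber-covered round bar 22 mm thick and 80 mm long between the side bars, along the press's x (level), 215 mm from the shaft. It moves round the shaft on a circle: straight above it at lever angle 0, 332 mm above the table; after the fourth click 122 mm above the table, 97 mm from the press's origin along -y.
- jar_mid (a point): Centre of a capped clear specimen jar, 42 mm wide and 66 mm tall, standing among the two cups; not part of the job.
- pump: White pump bottle, 68 mm wide, 204 mm tall, on the left of the table; origin under its centre; not part of the job.
- rack: White block rack, 75 x 130 x 45 mm, of blue-capped tubes, top 98 mm, on the left of the table; origin under its centre; not part of the job.
- packs: Three wrapped swabs lying in a pile, 165 mm long, 12 mm high, on the right, farther back than the cups; origin under the pile's middle; not part of the job.
Things that resemble listed ones, but are neither listed nor needed, are in the scene too. What is shaped like the part that bears cup_center but blue or purple is not meant.

How it is judged:
By the outcome, as a careful person would: the job done as asked, in the order asked, and still so for the second after the job is handed in, while the arm keeps its last pose, push and grip.
It also fails if it takes over 72 s, if anything falls off the work surface, if the arm or the gripper's body presses on something with over 40 N, if the wrist force passes 120 N, or if a joint passes its speed limit or range.

ROBOT

A 6-joint arm with a two-finger parallel gripper is mounted at the origin on the work surface. World frame = base frame: x ahead of the robot, y to its left, z up, the work surface at z = 0. Lengths are in m, angles in rad, forces in N, time in s.
With the tool pointing down it reaches from about 0.375 to 0.9 m from the base axis. Payload 3.1 kg.
Tool frame: the origin (TCP) lies midway between the tips of the shut fingers; the grasp point (between the pads) lies manip.hold_point_z behind it (manip.hold_point_z is the distance from the TCP to the grasp point, in m); z points along the fingers, y is the direction in which the jaws open and shut (so a half turn about z gives the same grasp; the last joint's range is limited). The gripper opens to 85 mm and grips with 20 to 120 N. Pads are 22 mm wide; open, the fingers measure 114 mm over their backs; the gripper's body (76 mm by 85 mm) begins 54 mm behind the grasp point. The pads swing forward as they close: fully open they stand 13 mm farther back than shut.
Start: joints at [1.117, 0.527, 1.433, -0, 1.181, -0.178], TCP at [0.17, 0.602, 0.231] pointing down, gripper open.
Joint ranges: [-3.08, 3.08], [-0.75, 2.2], [0.22, 2.44], [-1.43, 4.57], [0, 2.65], [-2.85, 2.85]. Speed limits (rad/s): [2.79, 2.79, 3.14, 3.14, 3.14, 3.14].

INTERFACE

Orientations are given as a unit quaternion [x, y, z, w].
In Python, from station import manip, snapshot, workorder, models gives the robot as it stands.
- The arm moves only by the tool jog_arm, never from a script. Its argument "commands" is a list of rows, each a list of 5 numbers: the opening in per cent of the stroke, from 0 (shut) to 100 (fully open), then the shift along the world's x, y, z in cm, then the turn about the world's z in rad. A call has 1 to 8 rows; each row shifts and turns the pose as measured when the row begins; what a row does not reach is not made up. A row lasts 1/12 s, in which the tool goes at most 41.7 mm and 7.16 degrees, less where a joint would pass 70% of its speed; a pose out of reach is approached as far as the arm can. A call with a gripper value outside its range is refused whole. The fingers move at their own pace and stop on an object; "squeeze" is the grip in N (left out, the last holds). Time passes only in rows, so rows that do not move let the fingers close. It gives the time, the measured TCP pose, the force and the opening at its end, in the units of the state.
- manip.sense(): the state, without advancing time (a new reading comes with each control period).
- snapshot(name): name is "scene" or "side" or "wrist"; returns a dict with "image" (420x560x3 uint8, red, green, blue), "intrinsics" (3x3 intrinsics, pixels), "extrinsics" (4x4, takes a point from camera to world coordinates); the wrist camera has in their place "hand_eye" (4x4, takes a point from camera to tool coordinates, whose origin is the TCP and whose axes are the flange's). Camera axes: x right, y down, z forward; pixel columns grow to the right and rows downward; lengths in m; the calibration is good to about 2 mm. A picture is of the moment at which its call begins: read the wrist's pose just before it. There is no depth.
- workorder.sign_off(): hands the job in, once; it reports no verdict.
Trained networks look in a picture, given as the dict that the camera call returned (one of the last four; its "shot" number tells which), for a name from the list of things; names that differ only in an ending like _2 or _b are one class to them, and where a whole thing is asked for, a point or a joint stands for the part that bears it (a point fixed in the world has none). Each returns a list of dicts, best first, with "score" (0 to 1); they miss things now and then, are a little off and sometimes report something else, mostly with a low value. They report only what shows in the picture. A call takes as long as a camera call. They do not tell look-alikes from the thing itself.
- models.find_in(picture, name): "centre" ([x, y, z] in m, in world coordinates, good to about 4 mm: the middle of the surface that is visible of it).
- models.pinpoint(picture, name): "centre" ([x, y, z] in m, in world coordinates, good to about 4 mm: a listed point, or the origin of a listed thing).
The state is a dict: "t": time; "q": joint angles; "qd": joint speeds; "tau": joint torques, N m; "tcp_pos": TCP position; "tool_rot": TCP orientation; "force": force on the tool from outside, world axes, zero at the start; "ft_torque": the same for the moment, N m; "finger_gap": opening from 0.0 (shut) to 1.0 (fully open).
Only numpy, scipy, OpenCV 4.12 (cv2) and the standard library are available. Lean on these libraries where they do the work, as an engineer would, in place of code of your own. Each camera call takes 0.05 s, during which the arm holds its last target. There are 200 camera calls.

## Working session

There is one attempt and no reset: what is moved stays moved. The work goes in short steps, Python scripts to look and compute and a tool call to move; the robot and the scene stay as the last step left them, time stands still between calls to the robot, and variables do not carry over. Pictures are saved under pics/ and viewed, about 8 in all and at most 12, crops included, and the job is handed in when it is done.

Besides the shell and the picture viewer there is one more tool, called after "Request:" as name(argument=value, ...), one argument or row to a line, values as JSON. jog_arm: Moves the arm, as the interface text tells. Its arguments: {"type":"object","properties":{"commands":{"type":"array","items":{"type":"array","items":{"type":"number"}}},"squeeze":{"type":"number"}},"required":["commands"]}

```bash
mkdir -p pics; cat > h.py <<'E'
from station import manip, snapshot, workorder, models
import numpy as np, cv2
np.set_printoptions(precision=4,suppress=True)
def save(p,n): cv2.imwrite(f'pics/{n}.png',p['image'][:,:,::-1])
def ask(p,names,f='pinpoint'):
    for n in names:
        for d in getattr(models,f)(p,n)[:4]: print(p.get('shot'),f,n,np.round(d['centre'],4),round(d['score'],2))
def proj(p,X):
    T=np.linalg.inv(p['extrinsics']);c=T[:3,:3]@np.array(X)+T[:3,3];u=p['intrinsics']@c;return u[:2]/u[2]
def ray(p,uv,z):
    d=p['extrinsics'][:3,:3]@np.linalg.inv(p['intrinsics'])@np.array([*uv,1.]);o=p['extrinsics'][:3,3];return o+d*(z-o[2])/d[2]
E
python3 - <<'E'
from h import *
s=manip.sense();print(s['tcp_pos'],s['tool_rot'],s['force'],s['finger_gap'],manip.hold_point_z)
N=['press','holder','cup_center','plunger_center','jar_mid','lever_grip','foot_pad','pawl_tip','pump','rack','packs']
a=snapshot('scene');b=snapshot('side')
save(a,'a');save(b,'b')
cv2.imwrite('pics/ab.png',cv2.resize(np.hstack([a['image'],b['image']])[:,:,::-1],(800,300)))
ask(a,N);ask(b,N[:8])
for p in(a,b):print(p['extrinsics'][:3,3],p['intrinsics'][0])
E
```

```text
[0.1692 0.6009 0.2303] [ 0.137   0.9906 -0.001  -0.0003] [ 0.8463  0.2075 -0.2675] 0.9975194728490223 0.0187
1 pinpoint press [ 0.5572  0.0456 -0.0007] 0.79
1 pinpoint holder [0.5505 0.0449 0.0154] 0.86
1 pinpoint cup_center [ 0.46   -0.0911  0.027 ] 0.93
1 pinpoint cup_center [ 0.4115 -0.3159  0.0272] 0.84
1 pinpoint cup_center [ 0.4245 -0.1944  0.025 ] 0.7
1 pinpoint plunger_center [ 0.6073 -0.1961  0.0394] 0.88
1 pinpoint jar_mid [ 0.5285 -0.3655  0.035 ] 0.71
1 pinpoint lever_grip [0.5457 0.1446 0.3335] 0.73
1 pinpoint lever_grip [0.6434 0.502  0.0007] 0.32
1 pinpoint foot_pad [0.5426 0.1528 0.1894] 0.68
1 pinpoint pump [ 0.6424  0.4999 -0.0022] 0.83
1 pinpoint rack [0.4558 0.4233 0.0006] 0.87
1 pinpoint packs [ 0.7041 -0.3332  0.0065] 0.69
2 pinpoint press [ 0.5549  0.0475 -0.0001] 0.96
2 pinpoint holder [0.5545 0.0459 0.0172] 0.93
2 pinpoint cup_center [ 0.4315 -0.199   0.0313] 0.69
2 pinpoint cup_center [ 0.4669 -0.0941  0.0283] 0.63
2 pinpoint cup_center [ 0.6047 -0.1945  0.0378] 0.26
2 pinpoint plunger_center [ 0.6008 -0.1934  0.0403] 0.81
2 pinpoint jar_mid [ 0.5315 -0.3687  0.0287] 0.58
2 pinpoint lever_grip [0.546  0.1423 0.3302] 0.67
2 pinpoint foot_pad [0.5437 0.1518 0.1919] 0.71
2 pinpoint pawl_tip [0.4836 0.2224 0.0852] 0.41
[ 1.041  -0.2194  1.0425] [406.8812   0.     283.4481]
[ 0.1021 -0.4055  0.9977] [412.573    0.     278.1131]
```

View pics/a.png

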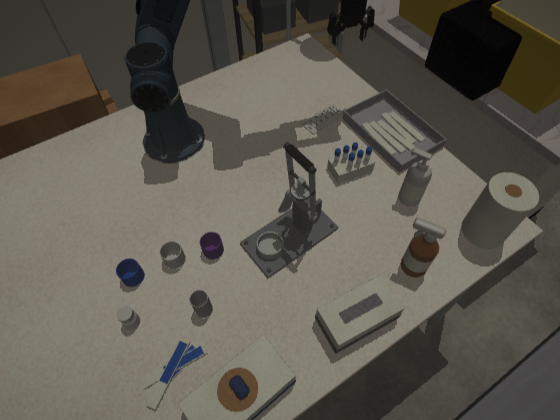

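View pics/b.png

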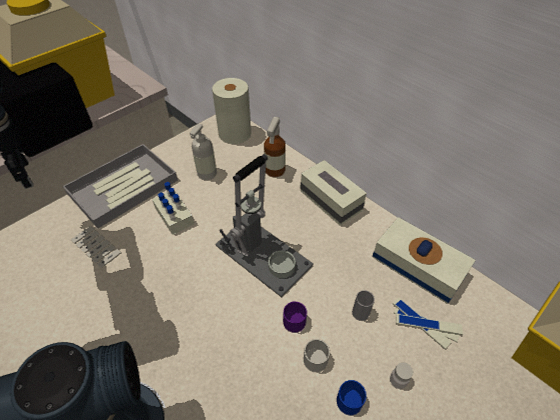

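The scene view shows the white cup at (172,254), purple at (211,245), blue at (130,272), the plunger cup at (200,304), the jar at (126,316) and the holder at (270,244). The lever is up. The side view agrees. So the white cup is the detection at about (0.428,-0.197), and I'll move over to it.

Request:
jog_arm(
  commands=[
    [100, 1.9, -3.3, 0, 0.11],
    [100, 1.9, -3.3, 0, 0.11],
    [100, 1.9, -3.3, 0, 0.11],
    [100, 1.9, -3.3, 0, 0],
    [100, 1.9, -3.3, 0, 0],
    [100, 1.9, -3.3, 0, 0],
    [100, 1.9, -3.3, 0, 0],
    [100, 1.9, -3.3, 0, 0],
  ],
)

```text
t: 1.72
tcp_pos: [0.3224, 0.3351, 0.2322]
tool_rot: [-0.043, 0.999, 0.005, 0.002]
force: [0.3, 0.0, 0.1]
finger_gap: 1.002
```

Request:
jog_arm(
  commands=[
    [100, 1.9, -3.4, 0, 0],
    [100, 1.9, -3.4, 0, 0],
    [100, 1.9, -3.4, 0, 0],
    [100, 1.9, -3.4, 0, 0],
    [100, 0.5, -4, 0, 0],
    [100, 0.5, -4, 0, 0],
    [100, 0.3, -4, 0, 0],
    [100, 0, -4, 0, 0],
  ],
)

```text
t: 2.38
tcp_pos: [0.4207, 0.027, 0.2354]
tool_rot: [-0.044, 0.999, 0.005, 0.009]
force: [0.0, -0.3, -0.5]
finger_gap: 1.0
```

Request:
jog_arm(
  commands=[
    [100, 0.2, -4, 0, 0],
    [100, 0.2, -4, 0, 0],
    [100, 0.2, -4, 0, 0],
    [100, 0.2, -4, 0, 0],
    [100, 0, -4, 0, 0],
    [100, 0, -3, 0, 0],
    [100, 0, 0, 0, 0],
  ],
)

```text
t: 2.97
tcp_pos: [0.4293, -0.2217, 0.2383]
tool_rot: [-0.04, 0.999, 0.0, 0.014]
force: [0.6, -0.1, 0.5]
finger_gap: 1.0
```

```bash
cat >> h.py <<'E'
from scipy.spatial.transform import Rotation as R
def wrist(n=None):
    s=manip.sense();p=snapshot('wrist');T=np.eye(4);T[:3,:3]=R.from_quat(s['tool_rot']).as_matrix();T[:3,3]=s['tcp_pos']
    p=dict(p);p['extrinsics']=T@p['hand_eye']
    if n: save(p,n)
    return s,p
E
python3 - <<'E'
from h import *
s,p=wrist('w1');print(s['t'],s['tcp_pos'],R.from_quat(s['tool_rot']).as_matrix()[:,1])
q=p['extrinsics'];print(q)
for n in('cup_center','plunger_center'):ask(p,[n])
E
```

```text
2.9667 [ 0.4293 -0.2217  0.2383] [-0.0802  0.9968 -0.0001]
[[-0.0796  0.9497  0.3029  0.3555]
 [ 0.9968  0.0759  0.0238 -0.2289]
 [-0.0004  0.3038 -0.9527  0.3788]
 [ 0.      0.      0.      1.    ]]
3 pinpoint cup_center [ 0.4596 -0.0938  0.0287] 0.79
3 pinpoint cup_center [ 0.4337 -0.2009  0.0306] 0.64
3 pinpoint cup_center [ 0.4146 -0.3215  0.0251] 0.59
3 pinpoint plunger_center [ 0.6049 -0.1973  0.0381] 0.65
```

View pics/w1.png

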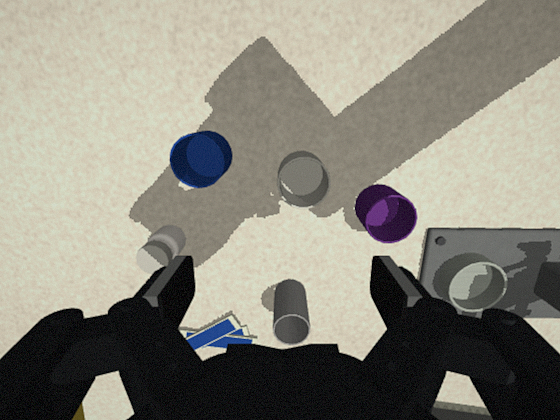

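The wrist view shows the white cup at (303,180), well clear of the blue cup at (200,158) and the purple one at (386,213). I'll centre over it and go down.

Request:
jog_arm(
  commands=[
    [100, 0, 2.4, 0, 0],
    [100, 0, 0, -3.5, 0],
    [100, 0, 0, -3.5, 0],
    [100, 0, 0, -3.5, 0],
    [100, 0, 0, -3.5, 0],
    [100, 0, 0, -2, 0],
    [100, 0, 0, 0, 0],
  ],
)

```text
t: 3.7
tcp_pos: [0.4287, -0.1776, 0.0773]
tool_rot: [-0.049, 0.999, 0.002, 0.016]
force: [0.2, -0.6, 0.0]
finger_gap: 1.0
```

Request:
jog_arm(
  commands=[
    [100, 0.2, -2, 0, 0],
    [100, 0, 0, 0, 0],
    [100, 0, 0, -2.5, 0],
    [100, 0, 0, -2, 0],
    [100, 0, 0, 0, 0],
  ],
)

```text
t: 4.12
tcp_pos: [0.4321, -0.1908, 0.0356]
tool_rot: [-0.054, 0.998, 0.002, 0.016]
force: [-0.5, 0.2, -0.5]
finger_gap: 1.003
```

```bash
python3 - <<'E'
from h import *
s,p=wrist('w2');print(s['t'],s['tcp_pos'],s['tool_rot'],s['qd'],s['force'])
E
```

```text
4.1167 [ 0.4321 -0.1908  0.0356] [-0.0543  0.9984  0.0024  0.0165] [ 0.0267 -0.0769 -0.0049 -0.0019  0.0461  0.0113] [-0.5289  0.1539 -0.4908]
```

Request:
jog_arm(
  commands=[
    [100, 0, -0.6, 0, -0.03],
    [100, 0, 0, -1.4, 0],
    [100, 0, 0, 0, 0],
    [0, 0, 0, 0, 0],
    [0, 0, 0, 0, 0],
    [0, 0, 0, 0, 0],
    [0, 0, 0, 0, 0],
    [0, 0, 0, 0, 0],
  ],
  squeeze=25,
)

```text
t: 4.83
tcp_pos: [0.4364, -0.1981, 0.0324]
tool_rot: [-0.038, 0.999, -0.003, 0.022]
force: [0.1, 0.5, -0.6]
finger_gap: 0.701
```

Request:
jog_arm(
  commands=[
    [85, 0, 0, 0, 0],
    [85, -0.4, 0, -0.7, 0],
    [85, 0, 0, -0.5, 0],
    [85, 0, 0, 0, 0],
    [0, 0, 0, 0, 0],
    [0, 0, 0, 0, 0],
    [0, 0, 0, 0, 0],
    [0, 0, 0, 0, 0],
  ],
)

```text
t: 5.5
tcp_pos: [0.432, -0.1983, 0.0198]
tool_rot: [-0.038, 0.999, -0.003, 0.022]
force: [-0.9, -0.1, 0.3]
finger_gap: 0.702
```

```bash
python3 - <<'E'
from h import *
s,p=wrist('w3');print(s['t'],s['tcp_pos'],s['tool_rot'],s['force'],s['finger_gap'])
E
```

```text
5.5 [ 0.432  -0.1983  0.0198] [-0.0378  0.999  -0.0027  0.0224] [-0.8684 -0.0764  0.2652] 0.7022873390469092
```

View pics/w3.png

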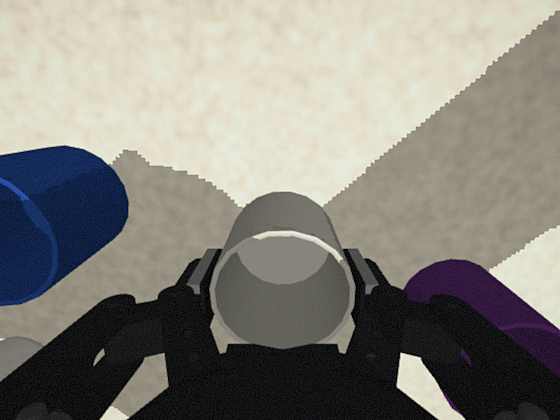

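The white cup is held between the pads, with its rim centre near (284,290). Next I'll work out its offset in the hand and the press yaw.

```bash
python3 - <<'E'
from h import *
s,p=wrist()
print('cup',ray(p,(284.5,291),.056),[ray(p,u,.056)[:2] for u in((213,290),(356,290),(284,231))])
a=snapshot('scene');b=snapshot('side')
for X in (a,b):
  ask(X,['holder','press','pawl_tip','lever_grip'])
im=cv2.resize(a['image'][180:290,220:360],(800,628))[:,:,::-1]
im2=cv2.resize(b['image'][200:310,200:340],(800,628))[:,:,::-1]
cv2.imwrite('pics/press.png',cv2.resize(np.vstack([im,im2]),(480,600*1)))
np.savez('cam.npz',ae=a['extrinsics'],ai=a['intrinsics'],be=b['extrinsics'],bi=b['intrinsics'])
E
```

```text
cup [ 0.4263 -0.1989  0.056 ] [array([ 0.4281, -0.2279]), array([ 0.4235, -0.1702]), array([ 0.4   , -0.2012])]
7 pinpoint holder [0.5542 0.0479 0.0144] 0.79
7 pinpoint holder [ 0.705  -0.3337  0.0034] 0.38
7 pinpoint press [ 0.5565  0.046  -0.0025] 0.62
7 pinpoint lever_grip [0.5468 0.1435 0.3318] 0.66
8 pinpoint pawl_tip [0.4856 0.2228 0.0851] 0.61
```

View pics/press.png

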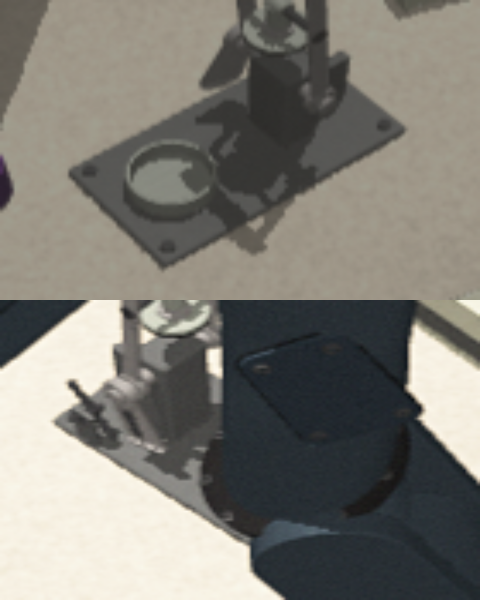

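Request:
jog_arm(
  commands=[
    [0, 0, 0, 2, 0],
    [0, 0, 0, 3, 0],
    [0, 0, 0, 3, 0],
    [0, 0, 0, 3, 0],
    [0, 0, 0, 0, 0],
  ],
)

```text
t: 6.52
tcp_pos: [0.4296, -0.1968, 0.1305]
tool_rot: [-0.038, 0.999, 0.0, 0.019]
force: [1.2, -0.1, 0.3]
finger_gap: 0.703
```

```bash
python3 - <<'E'
from h import *
c=np.load('cam.npz');a=dict(extrinsics=c['ae'],intrinsics=c['ai'])
L,B,Rr=[ray(a,u,.012)[:2] for u in((240.4,243.1),(266.7,277.9),(337.8,226.9))]
print(L,B,Rr,np.linalg.norm(L-B),np.linalg.norm(Rr-B))
for v in(B-L,Rr-B):print(np.arctan2(v[1],v[0]))
print('holder rim',ray(a,(269.6,244.2),.04))
s,p=wrist('w4');print(s['tcp_pos']);ask(p,['cup_center','holder'])
E
```

```text
[ 0.4943 -0.019 ] [ 0.628  -0.0136] [0.6074 0.247 ] 0.1337294396230834 0.26141889950865377
0.040451606645224146
1.649320492288173
holder rim [0.5577 0.0417 0.04  ]
[ 0.4296 -0.1968  0.1305]
9 pinpoint cup_center [ 0.4129 -0.3216  0.0286] 0.97
9 pinpoint cup_center [ 0.4292 -0.2     0.1425] 0.68
9 pinpoint cup_center [ 0.5509  0.0467 -0.0016] 0.36
9 pinpoint holder [0.5543 0.0433 0.013 ] 0.96
9 pinpoint holder [ 0.705  -0.3336  0.0026] 0.4
```

Request:
jog_arm(
  commands=[
    [0, 1.6, 3, 0, 0],
    [0, 1.6, 3, 0, 0],
    [0, 1.6, 3, 0, 0],
    [0, 1.6, 3, 0, 0],
    [0, 1.6, 3, 0, 0],
    [0, 1.6, 3, 0, 0],
    [0, 1.2, 2, 0, 0],
    [0, 0, 0, 0, 0],
  ],
)

```text
t: 7.33
tcp_pos: [0.5311, 0.0132, 0.1114]
tool_rot: [-0.032, 0.999, 0.007, 0.004]
force: [0.3, 0.3, -0.7]
finger_gap: 0.702
```

```bash
python3 - <<'E'
from h import *
s,p=wrist('w5');print(s['t'],s['tcp_pos'],s['tool_rot'],s['force']);ask(p,['cup_center','holder'])
b=snapshot('side');ask(b,['cup_center','holder'])
E
```

```text
7.3333 [0.5311 0.0132 0.1114] [-0.0318  0.9995  0.0075  0.0038] [ 0.3062  0.2859 -0.6834]
10 pinpoint cup_center [0.5306 0.0142 0.1229] 0.85
10 pinpoint cup_center [ 0.4605 -0.0931  0.0283] 0.77
11 pinpoint cup_center [0.5258 0.0122 0.1226] 0.82
11 pinpoint cup_center [ 0.4137 -0.3172  0.0331] 0.79
11 pinpoint cup_center [ 0.6009 -0.1938  0.0385] 0.25
11 pinpoint holder [0.5508 0.047  0.0154] 0.88
```

Request:
jog_arm(
  commands=[
    [0, 1.3, 1.6, 0, 0],
    [0, 1.3, 1.6, 0, 0],
    [0, 0, 0, 0, 0],
    [0, 0, 0, 0, 0],
    [0, 0, 0, 0, 0],
  ],
)

```text
t: 8.05
tcp_pos: [0.5533, 0.0346, 0.1127]
tool_rot: [-0.023, 1.0, 0.007, 0.002]
force: [0.1, -0.1, -0.3]
finger_gap: 0.7
```

```bash
python3 - <<'E'
from h import *
s,p=wrist('w6');print(s['t'],s['tcp_pos'],s['tool_rot'],s['qd'],s['force']);ask(p,['cup_center','holder','press'])
b=snapshot('side');ask(b,['cup_center','holder','press'])
b=snapshot('scene');ask(b,['cup_center','holder','press'])
E
```

```text
8.05 [0.5533 0.0346 0.1127] [-0.0234  0.9997  0.0067  0.0019] [-0.0214 -0.0043  0.0178 -0.0084  0.0028 -0.0075] [ 0.085  -0.1309 -0.2568]
12 pinpoint cup_center [ 0.4621 -0.0901  0.0289] 0.7
12 pinpoint cup_center [0.5563 0.0358 0.1226] 0.56
12 pinpoint press [0.5519 0.0474 0.0012] 0.8
13 pinpoint cup_center [0.5486 0.0353 0.126 ] 0.79
13 pinpoint cup_center [ 0.4129 -0.3153  0.028 ] 0.66
13 pinpoint cup_center [ 0.4641 -0.0937  0.027 ] 0.66
13 pinpoint press [0.5556 0.0463 0.0018] 0.55
14 pinpoint cup_center [0.5485 0.0353 0.1196] 0.87
14 pinpoint cup_center [ 0.4148 -0.3162  0.0295] 0.87
14 pinpoint cup_center [ 0.463  -0.0957  0.0285] 0.66
14 pinpoint holder [0.551  0.0501 0.0165] 0.97
```

Request:
jog_arm(
  commands=[
    [0, 0.3, 1.1, 0, 0],
    [0, 0, 0, 0, 0],
    [0, 0, 0, -2, 0],
    [0, 0, 0, -2, 0],
    [0, 0, 0, 0, 0],
    [0, 0, 0, 0, 0],
  ],
)

```text
t: 9.15
tcp_pos: [0.559, 0.0494, 0.0731]
tool_rot: [-0.025, 1.0, 0.007, 0.004]
force: [0.5, 0.6, -1.2]
finger_gap: 0.704
```

```bash
python3 - <<'E'
from h import *
s,p=wrist('w7');print(s['t'],s['tcp_pos'],s['tool_rot'],s['qd'],s['force']);ask(p,['cup_center','holder','press'])
cv2.imwrite('pics/w7.png',p['image'][:,:,::-1])
b=snapshot('side');ask(b,['cup_center','holder'])
c=snapshot('scene');ask(c,['cup_center','holder'])
i=cv2.resize(c['image'][190:290,220:340],(480,400));j=cv2.resize(p['image'],(320,240))
o=np.zeros((400,800,3),np.uint8);o[:,:480]=i;o[:240,480:]=j
cv2.imwrite('pics/m7.png',o[:,:,::-1])
E
```

```text
9.15 [0.559  0.0494 0.0731] [-0.0251  0.9997  0.0065  0.0044] [ 0.0061  0.0281  0.0127  0.0004 -0.0036  0.0018] [ 0.5099  0.5727 -1.2158]
15 pinpoint cup_center [0.5591 0.0454 0.0859] 0.65
16 pinpoint cup_center [ 0.4146 -0.3154  0.0301] 0.95
16 pinpoint cup_center [ 0.4642 -0.0933  0.0281] 0.92
16 pinpoint cup_center [0.5561 0.0483 0.0854] 0.59
16 pinpoint cup_center [0.5503 0.0448 0.0014] 0.4
16 pinpoint holder [0.5517 0.0463 0.0151] 0.64
17 pinpoint cup_center [ 0.4617 -0.0926  0.03  ] 0.91
17 pinpoint cup_center [0.5562 0.0521 0.0837] 0.81
17 pinpoint cup_center [ 0.4153 -0.3171  0.0273] 0.75
17 pinpoint cup_center [ 0.6073 -0.1985  0.0403] 0.49
17 pinpoint holder [0.5486 0.0436 0.0171] 0.62
```

View pics/m7.png

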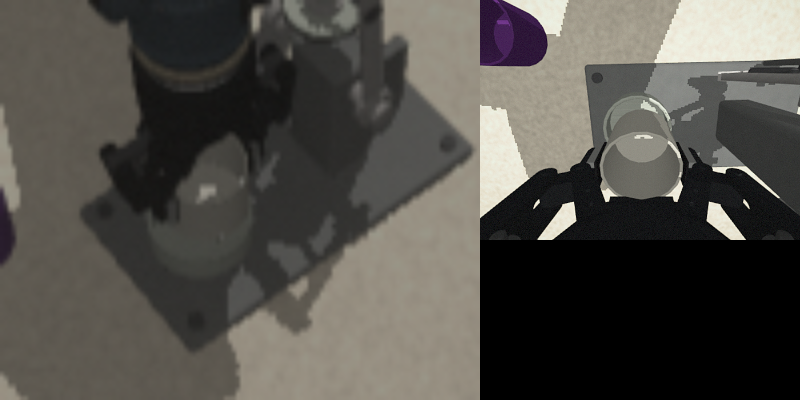

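The cup is over the holder, about 3 mm too far in both +x and +y. I'll correct that and lower it gently.

Request:
jog_arm(
  commands=[
    [0, -0.3, -0.3, 0, 0],
    [0, 0, 0, 0, 0],
    [0, 0, 0, -1, 0],
    [0, 0, 0, -1, 0],
    [0, 0, 0, 0, 0],
  ],
)

```text
t: 10.07
tcp_pos: [0.5564, 0.0452, 0.0529]
tool_rot: [-0.025, 1.0, 0.006, 0.006]
force: [-1.2, 0.7, -1.1]
finger_gap: 0.702
```

Request:
jog_arm(
  commands=[
    [0, 0, 0, -0.8, 0],
    [0, 0, 0, -0.6, 0],
    [0, 0, 0, 0, 0],
    [0, 0, 0, 0, 0],
  ],
)

```text
t: 10.4
tcp_pos: [0.5562, 0.0452, 0.0364]
tool_rot: [-0.025, 1.0, 0.006, 0.005]
force: [-2.2, 0.4, 9.7]
finger_gap: 0.702
```

Request:
jog_arm(
  commands=[
    [80, 0, 0, 0.2, 0],
    [100, 0, 0, 0, 0],
    [100, 0, 0, 0, 0],
    [100, 0, 0, 2, 0],
    [100, 0, 0, 3.5, 0],
    [100, 0, -1, 3.5, 0],
    [100, 0, -2, 2, 0],
    [100, 0, 0, 0, 0],
  ],
)

```text
t: 11.07
tcp_pos: [0.554, 0.0155, 0.1505]
tool_rot: [-0.026, 1.0, 0.006, 0.002]
force: [0.5, -0.5, 0.1]
finger_gap: 1.003
```

```bash
python3 - <<'E'
from h import *
s,p=wrist('w8');print(s['t'],s['tcp_pos'],s['tool_rot'],s['force']);ask(p,['cup_center','holder','plunger_center'])
b=snapshot('side');ask(b,['cup_center','holder','plunger_center'])
c=snapshot('scene');ask(c,['cup_center','holder','plunger_center'])
i=cv2.resize(c['image'][190:290,220:340],(480,400));j=cv2.resize(p['image'],(320,240))
o=np.zeros((400,800,3),np.uint8);o[:,:480]=i;o[:240,480:]=j
cv2.imwrite('pics/m8.png',o[:,:,::-1])
E
```

```text
11.0667 [0.554  0.0155 0.1505] [-0.0259  0.9996  0.0065  0.0025] [ 0.5196 -0.4657  0.0773]
18 pinpoint cup_center [ 0.4634 -0.0891  0.0259] 0.85
18 pinpoint cup_center [0.5545 0.0452 0.0464] 0.66
18 pinpoint plunger_center [ 0.6075 -0.2011  0.0338] 0.96
19 pinpoint cup_center [ 0.4664 -0.0911  0.0285] 0.83
19 pinpoint cup_center [0.5553 0.0438 0.046 ] 0.78
19 pinpoint cup_center [ 0.4124 -0.3169  0.0308] 0.66
19 pinpoint holder [0.5544 0.0491 0.015 ] 0.71
19 pinpoint holder [ 0.6424  0.5007 -0.003 ] 0.63
19 pinpoint plunger_center [ 0.602  -0.1985  0.0385] 0.79
19 pinpoint plunger_center [ 0.5534  0.0495 -0.0016] 0.2
20 pinpoint cup_center [0.5542 0.0505 0.0439] 0.82
20 pinpoint cup_center [ 0.4136 -0.3153  0.0259] 0.82
20 pinpoint cup_center [ 0.462  -0.0939  0.0267] 0.62
20 pinpoint holder [0.5525 0.0473 0.0162] 0.76
20 pinpoint plunger_center [ 0.6088 -0.1967  0.0388] 0.75
```

View pics/m8.png

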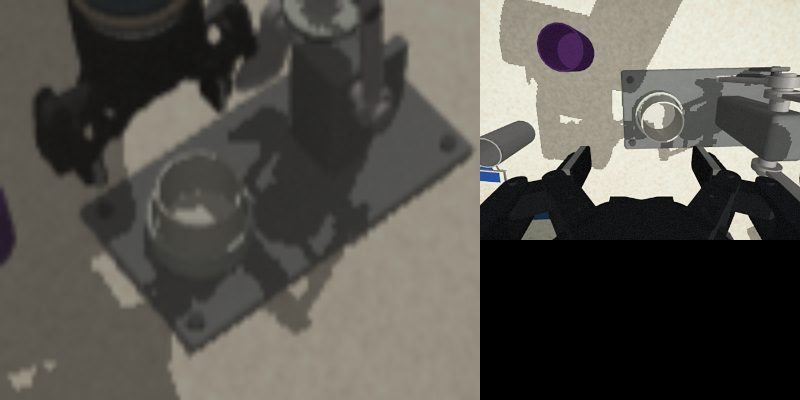

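The cup is seated in the holder: centre (0.5547,0.046), height 0.045, against 0.044 expected. Next is the plunger.

Request:
jog_arm(
  commands=[
    [100, 0.9, -3.6, 0, 0],
    [100, 0.9, -3.6, 0, 0],
    [100, 0.9, -3.6, 0, 0],
    [100, 0.9, -3.6, 0, 0],
    [100, 0.9, -3.6, 0, 0],
    [100, 0.5, -2, 0, 0],
    [100, 0, 0, 0, 0],
    [100, 0, 0, 0, 0],
  ],
)

```text
t: 12.33
tcp_pos: [0.6006, -0.1883, 0.144]
tool_rot: [-0.03, 1.0, 0.008, -0.004]
force: [0.3, 0.5, -0.2]
finger_gap: 1.003
```

```bash
python3 - <<'E'
from h import *
s,p=wrist('w9');print(s['t'],s['tcp_pos'],s['tool_rot'],s['force']);ask(p,['plunger_center'])
E
```

```text
12.3333 [ 0.6006 -0.1883  0.144 ] [-0.0295  0.9995  0.0085 -0.0038] [ 0.2968  0.4736 -0.1589]
21 pinpoint plunger_center [ 0.6073 -0.1983  0.039 ] 0.7
21 pinpoint plunger_center [ 0.7031 -0.3337  0.0023] 0.3
```

Request:
jog_arm(
  commands=[
    [100, 0.5, -1, 0, 0],
    [100, 0, 0, 0, 0],
    [100, 0, 0, -2.5, 0],
    [100, 0, 0, -2.5, 0],
    [100, 0, 0, -2, 0],
    [100, 0, 0, -1, 0],
    [100, 0, 0, 0, 0],
  ],
)

```text
t: 13.02
tcp_pos: [0.6068, -0.1894, 0.0642]
tool_rot: [-0.036, 0.999, 0.008, -0.003]
force: [-0.5, -0.1, -0.2]
finger_gap: 0.996
```

Request:
jog_arm(
  commands=[
    [100, 0, -0.9, -0.7, 0],
    [100, 0, 0, 0, 0],
    [100, 0, 0, 0, 0],
    [0, 0, 0, 0, 0],
    [0, 0, 0, 0, 0],
    [0, 0, 0, 0, 0],
    [0, 0, 0, 0, 0],
    [0, 0, 0, 0, 0],
  ],
  squeeze=30,
)

```text
t: 13.68
tcp_pos: [0.6096, -0.1993, 0.0615]
tool_rot: [-0.036, 0.999, 0.007, 0.0]
force: [0.2, 0.9, -1.2]
finger_gap: 0.533
```

```bash
python3 - <<'E'
from h import *
s,p=wrist('w10');print(s['t'],s['tcp_pos'],s['tool_rot'],s['force'],s['finger_gap'])
E
```

```text
13.6833 [ 0.6096 -0.1993  0.0615] [-0.0365  0.9993  0.0069  0.0005] [ 0.2316  0.8663 -1.2254] 0.5327857689358663
```

View pics/w10.png

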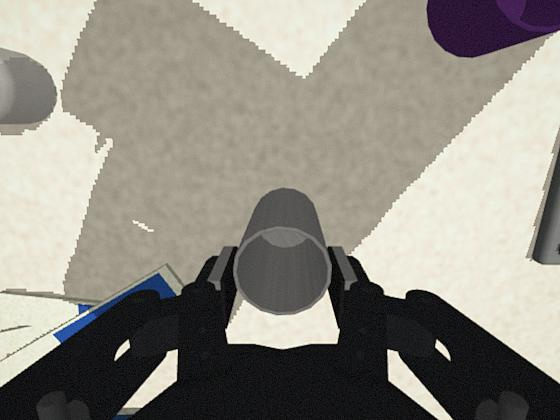

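The plunger is gripped with its rim centre at (282,271), but only about 14 mm of overlap. I'll regrip 5 mm lower.

Request:
jog_arm(
  commands=[
    [70, 0, 0, 0, 0],
    [70, -0.2, 0, -0.4, 0],
    [70, 0, 0, -0.2, 0],
    [70, 0, 0, 0, 0],
    [0, 0, 0, 0, 0],
    [0, 0, 0, 0, 0],
    [0, 0, 0, 0, 0],
    [0, 0, 0, 0, 0],
  ],
)

```text
t: 14.4
tcp_pos: [0.6074, -0.1991, 0.0553]
tool_rot: [-0.037, 0.999, 0.007, 0.001]
force: [0.1, 0.5, 0.9]
finger_gap: 0.533
```

```bash
python3 - <<'E'
from h import *
s,p=wrist('w10');print(s['t'],s['tcp_pos'],s['tool_rot'],s['force'],s['finger_gap'])
ask(p,['plunger_center'])
b=snapshot('side');ask(b,['plunger_center'])
c=snapshot('scene');ask(c,['plunger_center'])
g=cv2.medianBlur(p['image'][:,:,1],3)
print([ray(p,u,.08)[:2] for u in((282,228),(282,315),(234,271),(331,271))])
E
```

```text
14.4 [ 0.6074 -0.1991  0.0553] [-0.0366  0.9993  0.0069  0.0005] [0.0611 0.5163 0.8859] 0.5329079670805412
23 pinpoint plunger_center [ 0.6049 -0.2006  0.0366] 0.98
24 pinpoint plunger_center [ 0.6038 -0.1982  0.0407] 0.68
24 pinpoint plunger_center [0.5473 0.1526 0.193 ] 0.5
25 pinpoint plunger_center [ 0.6051 -0.1984  0.0404] 0.71
25 pinpoint plunger_center [0.5449 0.144  0.3309] 0.59
[array([ 0.5806, -0.2028]), array([ 0.6232, -0.1998]), array([ 0.602 , -0.2224]), array([ 0.5993, -0.1798])]
```

Request:
jog_arm(
  commands=[
    [0, 0, 0, 2, 0],
    [0, 0, 0, 3, 0],
    [0, 0, 0, 3, 0],
    [0, 0, 0, 2, 0],
    [0, 0, 0, 0, 0],
    [0, 0, 0, 0, 0],
  ],
)

```text
t: 15.2
tcp_pos: [0.6044, -0.1979, 0.1548]
tool_rot: [-0.036, 0.999, 0.009, -0.003]
force: [0.3, -0.0, -1.9]
finger_gap: 0.533
```

Request:
jog_arm(
  commands=[
    [0, -0.6, 3.4, 0.2, 0],
    [0, -0.6, 3.4, 0.2, 0],
    [0, -0.6, 3.4, 0, 0],
    [0, -0.6, 3.4, 0, 0],
    [0, -0.7, 3.4, 0, 0],
    [0, -0.7, 3.4, 0, 0],
    [0, -0.5, 2, 0, 0],
    [0, 0, 0, 0, 0],
  ],
)

```text
t: 15.87
tcp_pos: [0.5525, 0.0316, 0.1459]
tool_rot: [-0.032, 0.999, 0.01, -0.011]
force: [0.5, -0.3, -1.8]
finger_gap: 0.537
```

Request:
jog_arm(
  commands=[
    [0, 0, 0, 0, 0],
  ],
)

```text
t: 15.95
tcp_pos: [0.5513, 0.0328, 0.1443]
tool_rot: [-0.033, 0.999, 0.01, -0.012]
force: [-0.2, -0.1, -0.9]
finger_gap: 0.534
```

```bash
python3 - <<'E'
from h import *
s,p=wrist('w11');print(s['t'],s['tcp_pos'],s['tool_rot'],s['force'],s['finger_gap'])
ask(p,['plunger_center','cup_center'])
b=snapshot('side');ask(b,['plunger_center','cup_center'])
c=snapshot('scene');ask(c,['plunger_center','cup_center'])
E
```

```text
15.95 [0.5513 0.0328 0.1443] [-0.0333  0.9993  0.01   -0.0119] [-0.1684 -0.1231 -0.9107] 0.5341134676999252
26 pinpoint plunger_center [0.5516 0.0347 0.1249] 0.55
26 pinpoint cup_center [ 0.4637 -0.0919  0.0246] 0.97
27 pinpoint plunger_center [0.5471 0.0342 0.1286] 0.94
27 pinpoint cup_center [ 0.4137 -0.3164  0.0293] 0.83
27 pinpoint cup_center [ 0.4649 -0.0921  0.0288] 0.6
27 pinpoint cup_center [0.5539 0.0446 0.045 ] 0.51
28 pinpoint plunger_center [0.5504 0.0316 0.1312] 0.66
28 pinpoint cup_center [ 0.4609 -0.0925  0.0268] 0.81
28 pinpoint cup_center [0.5543 0.049  0.0428] 0.7
28 pinpoint cup_center [ 0.4125 -0.319   0.0243] 0.61
```

Request:
jog_arm(
  commands=[
    [0, 0.5, 1.3, 0, 0],
    [0, 0, 0, 0, 0],
    [0, 0, 0, -0.8, 0],
    [0, 0, 0, 0, 0],
    [0, 0, 0, 0, 0],
  ],
)

```text
t: 16.82
tcp_pos: [0.5596, 0.0443, 0.1377]
tool_rot: [-0.031, 0.999, 0.01, -0.009]
force: [-0.0, -0.6, -0.3]
finger_gap: 0.538
```

```bash
python3 - <<'E'
from h import *
s,p=wrist('w12');print(s['t'],s['tcp_pos'],s['tool_rot'],s['force'],s['finger_gap'])
ask(p,['plunger_center','cup_center'])
b=snapshot('side');ask(b,['plunger_center','cup_center'])
c=snapshot('scene');ask(c,['plunger_center','cup_center'])
i=cv2.resize(c['image'][190:290,220:340],(400,333));j=cv2.resize(b['image'][210:310,220:340],(400,333))
o=np.zeros((600,800,3),np.uint8);o[:333,:400]=i;o[:333,400:]=j;o[333:,:400]=cv2.resize(p['image'],(400,300))[:267]
cv2.imwrite('pics/m12.png',o[:,:,::-1])
E
```

```text
16.8167 [0.5596 0.0443 0.1377] [-0.0305  0.9994  0.0098 -0.0091] [-0.0283 -0.5709 -0.2671] 0.5380545392853526
29 pinpoint cup_center [ 0.4649 -0.0925  0.0271] 0.83
29 pinpoint cup_center [0.5548 0.0443 0.0465] 0.74
30 pinpoint plunger_center [0.5564 0.0469 0.122 ] 0.63
30 pinpoint cup_center [ 0.4161 -0.317   0.031 ] 0.65
30 pinpoint cup_center [ 0.4674 -0.0941  0.0276] 0.58
30 pinpoint cup_center [0.5523 0.0446 0.0465] 0.57
31 pinpoint plunger_center [0.5589 0.0435 0.124 ] 0.84
31 pinpoint cup_center [0.5523 0.0498 0.044 ] 0.8
31 pinpoint cup_center [ 0.4134 -0.3157  0.028 ] 0.64
```

View pics/m12.png

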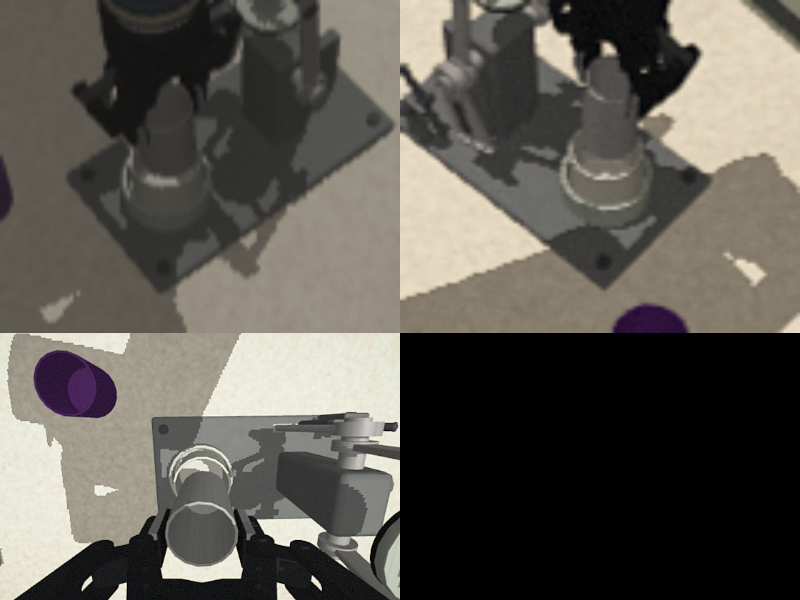

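The plunger is just above the cup and about 3 mm too far in +x. I'll correct and lower.

Request:
jog_arm(
  commands=[
    [0, -0.35, 0.1, 0, 0],
    [0, 0, 0, 0, 0],
    [0, 0, 0, -1, 0],
    [0, 0, 0, -1, 0],
    [0, 0, 0, 0, 0],
    [0, 0, 0, 0, 0],
  ],
)

```text
t: 17.77
tcp_pos: [0.5556, 0.045, 0.1163]
tool_rot: [-0.03, 0.999, 0.01, -0.009]
force: [-0.0, -0.3, -1.2]
finger_gap: 0.529
```

Request:
jog_arm(
  commands=[
    [0, 0, 0, -1, 0],
    [0, 0, 0, -1, 0],
    [0, 0, 0, -0.8, 0],
    [0, 0, 0, -0.5, 0],
    [0, 0, 0, 0, 0],
  ],
)

```text
t: 18.18
tcp_pos: [0.5552, 0.045, 0.0787]
tool_rot: [-0.03, 0.999, 0.01, -0.009]
force: [-0.8, 0.9, -1.9]
finger_gap: 0.538
```

Request:
jog_arm(
  commands=[
    [0, 0, 0, -0.3, 0],
    [0, 0, 0, -0.2, 0],
    [0, 0, 0, 0, 0],
    [0, 0, 0, 0, 0],
  ],
)

```text
t: 18.52
tcp_pos: [0.5569, 0.0455, 0.0764]
tool_rot: [-0.03, 0.999, 0.01, -0.008]
force: [0.4, -0.4, -0.4]
finger_gap: 0.537
```

Request:
jog_arm(
  commands=[
    [60, 0, 0, 0, 0],
    [80, 0, 0, 0, 0],
    [80, 0, 0, 0.5, 0],
    [90, 0, 0, 2.5, 0],
    [90, 0, 0, 3.5, 0],
    [90, 0, -1, 3.5, 0],
    [90, 0, -2, 3.5, 0],
    [90, 0, 0, 0, 0],
  ],
)

```text
t: 19.18
tcp_pos: [0.5546, 0.0152, 0.2154]
tool_rot: [-0.031, 0.999, 0.01, -0.011]
force: [1.0, -0.2, -0.4]
finger_gap: 0.9
```

```bash
python3 - <<'E'
from h import *
s,p=wrist('w13');print(s['t'],s['tcp_pos'],s['tool_rot'],s['force'],s['finger_gap'])
ask(p,['plunger_center','cup_center','holder'])
b=snapshot('side');ask(b,['plunger_center','cup_center','lever_grip','foot_pad'])
c=snapshot('scene');ask(c,['plunger_center','cup_center','lever_grip','foot_pad'])
i=cv2.resize(c['image'][190:290,220:340],(400,333));j=cv2.resize(b['image'][210:310,220:340],(400,333))
o=np.zeros((600,800,3),np.uint8);o[:333,:400]=i;o[:333,400:]=j;o[333:,:400]=cv2.resize(p['image'],(400,300))[:267]
cv2.imwrite('pics/m13.png',o[:,:,::-1])
E
```

```text
19.1833 [0.5546 0.0152 0.2154] [-0.0311  0.9994  0.01   -0.0106] [ 0.9923 -0.246  -0.4359] 0.8996111445778814
32 pinpoint plunger_center [0.5554 0.0449 0.0535] 0.64
32 pinpoint cup_center [ 0.4604 -0.0946  0.027 ] 0.8
33 pinpoint plunger_center [0.5574 0.0482 0.0566] 0.66
33 pinpoint cup_center [0.552  0.0458 0.046 ] 0.63
33 pinpoint cup_center [ 0.4665 -0.0925  0.0294] 0.58
33 pinpoint lever_grip [0.5469 0.1417 0.3339] 0.7
33 pinpoint foot_pad [0.5436 0.1524 0.1908] 0.56
34 pinpoint plunger_center [0.5577 0.047  0.0607] 0.55
34 pinpoint cup_center [ 0.4096 -0.3191  0.0293] 0.84
34 pinpoint cup_center [ 0.4621 -0.0934  0.0312] 0.84
34 pinpoint cup_center [0.5508 0.0482 0.0417] 0.62
34 pinpoint lever_grip [0.5477 0.1443 0.3317] 0.69
34 pinpoint foot_pad [0.5411 0.1558 0.1896] 0.71
```

View pics/m13.png

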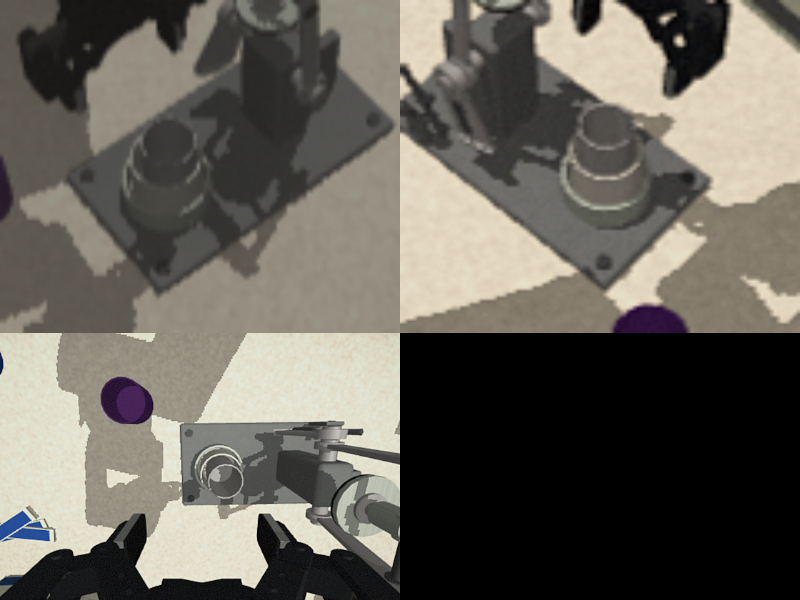

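Both cups are standing nested in the holder, so next is the lever. Up first, then over the bar.

Request:
jog_arm(
  commands=[
    [90, 0, 0, 3.8, 0],
    [90, 0, 0, 3.8, 0],
    [90, 0, 0, 3.8, 0],
    [90, 0, 0, 3.8, 0],
    [90, 0, 0, 3.8, 0],
    [90, 0, 0, 0, 0],
    [90, -0.2, 0, 0, 0],
  ],
)

```text
t: 20.47
tcp_pos: [0.5437, 0.0192, 0.4041]
tool_rot: [-0.032, 0.999, 0.013, -0.022]
force: [-0.9, 0.2, -0.7]
finger_gap: 0.9
```

Request:
jog_arm(
  commands=[
    [90, -0.1, 3, 0, 0],
    [90, -0.2, 3, 0, 0],
    [90, -0.2, 3, 0, 0],
    [90, 0, 2.5, 0, 0],
    [90, 0, 0, 0, 0],
    [90, 0, 0, 0, 0],
  ],
)

```text
t: 20.97
tcp_pos: [0.5359, 0.1367, 0.4]
tool_rot: [-0.029, 0.999, 0.013, -0.024]
force: [0.3, -0.2, 0.3]
finger_gap: 0.901
```

```bash
python3 - <<'E'
from h import *
s,p=wrist('w14');print(s['t'],s['tcp_pos'],s['tool_rot'],s['force'],s['finger_gap'])
ask(p,['lever_grip'])
b=snapshot('side');ask(b,['lever_grip'])
b=snapshot('scene');ask(b,['lever_grip'])
E
```

```text
20.9667 [0.5359 0.1367 0.4   ] [-0.0294  0.9992  0.0125 -0.0243] [ 0.2882 -0.1579  0.2859] 0.9013303017202193
35 pinpoint lever_grip [0.5486 0.1483 0.3296] 0.9
36 pinpoint lever_grip [0.5477 0.1429 0.3324] 0.67
37 pinpoint lever_grip [0.5469 0.1428 0.3314] 0.76
```

Request:
jog_arm(
  commands=[
    [100, 1, 0.6, 0, 0],
    [100, 0, 0, 0, 0],
    [100, 0, 0, -2.5, 0],
    [100, 0, 0, -2.5, 0],
    [100, 0, 0, -2, 0],
    [100, 0, 0, 0, 0],
    [100, 0, 0, 0, 0],
  ],
)

```text
t: 21.85
tcp_pos: [0.5481, 0.1352, 0.3316]
tool_rot: [-0.024, 0.999, 0.012, -0.021]
force: [0.2, -0.7, 0.1]
finger_gap: 0.996
```

Request:
jog_arm(
  commands=[
    [100, 0, 0.8, -0.9, 0.02],
    [100, 0, 0, -1, 0],
    [100, 0, 0, 0, 0],
    [100, 0, 0, 0, 0],
  ],
)

```text
t: 22.18
tcp_pos: [0.5498, 0.1433, 0.3143]
tool_rot: [-0.034, 0.999, 0.012, -0.018]
force: [0.9, -0.5, -0.5]
finger_gap: 1.0
```

```bash
python3 - <<'E'
from h import *
s,p=wrist('w15');print(s['t'],s['tcp_pos'],s['tool_rot'],s['force'],s['finger_gap'])
b=snapshot('side');ask(b,['lever_grip'])
i=cv2.resize(b['image'][130:280,180:330],(400,400));j=cv2.resize(p['image'],(400,300))
o=np.zeros((400,800,3),np.uint8);o[:,:400]=i;o[:300,400:]=j
cv2.imwrite('pics/m15.png',o[:,:,::-1])
E
```

```text
22.1833 [0.5498 0.1433 0.3143] [-0.0344  0.9992  0.0117 -0.0178] [ 0.8885 -0.5467 -0.4695] 0.9995081427092274
39 pinpoint lever_grip [0.5476 0.142  0.3303] 0.64
```

View pics/m15.png

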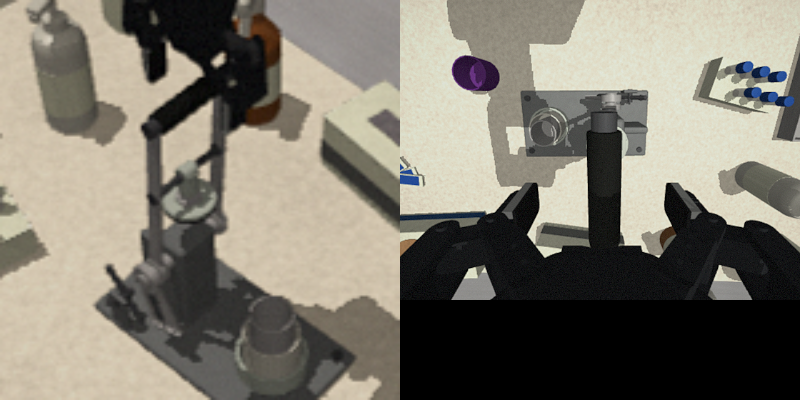

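The bar sits midway between the open fingers (604 against about 602 in the wrist half). Closing.

Request:
jog_arm(
  commands=[
    [0, 0, 0, 0, 0],
    [0, 0, 0, 0, 0],
    [0, 0, 0, 0, 0],
    [0, 0, 0, 0, 0],
    [0, 0, 0, 0, 0],
    [0, 0, 0, 0, 0],
    [0, 0, 0, 0, 0],
    [0, 0, 0, 0, 0],
  ],
  squeeze=45,
)

```text
t: 23.0
tcp_pos: [0.5506, 0.1432, 0.3164]
tool_rot: [-0.034, 0.999, 0.012, -0.016]
force: [0.1, -0.3, 0.2]
finger_gap: 0.243
```

```bash
python3 - <<'E'
from h import *
s=manip.sense();print(s['t'],s['tcp_pos'],s['tool_rot'],s['force'],s['finger_gap'])
# plan: pivot from yaw .07, origin (.5545,.046)
yaw=.07;o=np.array([.5545,.046]);ey=np.array([-np.sin(yaw),np.cos(yaw)])
def grip(a): 
    return np.append(o+ey*(.118-.215*np.sin(a)), .117+.215*np.cos(a))
a0=np.arcsin((.118-(s['tcp_pos'][:2]-o)@ey)/.215);off=s['tcp_pos']-grip(a0);print('a0',a0,off)
for a in np.arange(0,1.6,.1): print(round(a,2),grip(a)+off)
E
```

```text
23.0 [0.5506 0.1432 0.3164] [-0.0344  0.9992  0.0117 -0.0159] [ 0.056  -0.3086  0.2356] 0.24271164948977123
a0 0.09682937512411434 [ 0.0029  0.0002 -0.0146]
0.0 [0.5491 0.1639 0.3174]
0.1 [0.5507 0.1425 0.3164]
0.2 [0.5521 0.1213 0.3131]
0.3 [0.5536 0.1005 0.3078]
0.4 [0.555  0.0804 0.3005]
0.5 [0.5564 0.0611 0.2911]
0.6 [0.5576 0.0428 0.2799]
0.7 [0.5588 0.0257 0.2669]
0.8 [0.5599 0.0101 0.2522]
0.9 [ 0.5609 -0.0041  0.2361]
1.0 [ 0.5618 -0.0166  0.2186]
1.1 [ 0.5626 -0.0272  0.1999]
1.2 [ 0.5632 -0.036   0.1803]
1.3 [ 0.5636 -0.0427  0.1599]
1.4 [ 0.564  -0.0474  0.139 ]
1.5 [ 0.5641 -0.05    0.1176]
```

Request:
jog_arm(
  commands=[
    [0, 0.1, -2.1, -0.3, 0],
    [0, 0.1, -2.1, -0.5, 0],
    [0, 0.1, -2, -0.7, 0],
    [0, 0.1, -1.9, -0.9, 0],
    [0, 0.1, -1.8, -1.1, 0],
    [0, 0, 0, 0, 0],
  ],
)

```text
t: 23.5
tcp_pos: [0.5578, 0.0493, 0.2868]
tool_rot: [-0.035, 0.999, 0.021, -0.01]
force: [0.0, 0.2, -1.5]
finger_gap: 0.237
```

Request:
jog_arm(
  commands=[
    [0, 0.1, -1.8, -1.2, 0],
    [0, 0.1, -1.6, -1.4, 0],
    [0, 0.1, -1.5, -1.5, 0],
    [0, 0, -1.3, -1.7, 0],
    [0, 0, -1.1, -1.8, 0],
    [0, 0, 0, 0, 0],
  ],
)

```text
t: 24.0
tcp_pos: [0.563, -0.02, 0.2135]
tool_rot: [-0.034, 0.999, 0.027, -0.006]
force: [-1.1, -0.9, 1.6]
finger_gap: 0.236
```

```bash
cat >> h.py <<'E'
def ang():
    s=manip.sense();y=.07;o=np.array([.5545,.046]);ey=np.array([-np.sin(y),np.cos(y)])
    t=s['tcp_pos']-np.array([.0029,.0002,-.0146]);v=.118-(t[:2]-o)@ey;h=t[2]-.117
    print(round(s['t'],2),s['tcp_pos'],s['tool_rot'],'F',s['force'],'ang',round(np.arctan2(v,h),4),'r',round(np.hypot(v,h),4),s['finger_gap'])
E
python3 -c "
from h import *
ang()"
```

```text
24.0 [ 0.563  -0.02    0.2135] [-0.0341  0.999   0.0272 -0.0062] F [-1.0519 -0.8552  1.5974] ang 1.0287 r 0.2154 0.23634892978434863
```

Request:
jog_arm(
  commands=[
    [0, 0, -0.9, -1.6, 0],
    [0, 0, -0.7, -1.7, 0],
    [0, 0, 0, 0, 0],
  ],
)

```text
t: 24.25
tcp_pos: [0.5642, -0.0349, 0.1828]
tool_rot: [-0.034, 0.999, 0.028, -0.005]
force: [0.7, -1.5, 1.2]
finger_gap: 0.236
```

```bash
python3 -c "
from h import *
ang()"
```

```text
24.25 [ 0.5642 -0.0349  0.1828] [-0.0342  0.999   0.0278 -0.0052] F [ 0.6537 -1.4848  1.2077] ang 1.1874 r 0.215 0.23636231383980852
```

Request:
jog_arm(
  commands=[
    [0, 0, -0.1, -0.3, 0],
  ],
)

```text
t: 24.33
tcp_pos: [0.5643, -0.0356, 0.1809]
tool_rot: [-0.034, 0.999, 0.028, -0.005]
force: [-1.2, -2.5, 3.6]
finger_gap: 0.236
```

Request:
jog_arm(
  commands=[
    [0, 0, -0.1, -0.3, 0],
  ],
)

```text
t: 24.42
tcp_pos: [0.5644, -0.0364, 0.1788]
tool_rot: [-0.035, 0.999, 0.027, -0.006]
force: [-2.6, -2.5, 4.8]
finger_gap: 0.238
```

Request:
jog_arm(
  commands=[
    [0, 0, -0.1, -0.3, 0],
  ],
)

```text
t: 24.5
tcp_pos: [0.5644, -0.0371, 0.1768]
tool_rot: [-0.035, 0.999, 0.027, -0.005]
force: [-0.9, -2.5, 2.8]
finger_gap: 0.236
```

Request:
jog_arm(
  commands=[
    [0, 0, -0.1, -0.3, 0],
  ],
)

```text
t: 24.58
tcp_pos: [0.5645, -0.0378, 0.1746]
tool_rot: [-0.035, 0.999, 0.027, -0.005]
force: [-2.0, -2.9, 4.3]
finger_gap: 0.239
```

Request:
jog_arm(
  commands=[
    [0, 0, -0.1, -0.3, 0],
  ],
)

```text
t: 24.67
tcp_pos: [0.5646, -0.0386, 0.1723]
tool_rot: [-0.035, 0.999, 0.027, -0.005]
force: [-1.9, -2.6, 6.2]
finger_gap: 0.236
```

Request:
jog_arm(
  commands=[
    [0, 0, -0.1, -0.3, 0],
  ],
)

```text
t: 24.75
tcp_pos: [0.5646, -0.0393, 0.1699]
tool_rot: [-0.036, 0.999, 0.027, -0.005]
force: [-1.3, -0.8, 6.4]
finger_gap: 0.237
```

Request:
jog_arm(
  commands=[
    [0, 0, -0.1, -0.3, 0],
  ],
)

```text
t: 24.83
tcp_pos: [0.5647, -0.0401, 0.1676]
tool_rot: [-0.036, 0.999, 0.027, -0.004]
force: [-2.5, -1.2, 8.4]
finger_gap: 0.241
```

```bash
python3 -c "
from h import *
ang()"
```

```text
24.83 [ 0.5647 -0.0401  0.1676] [-0.0357  0.999   0.027  -0.0043] F [-2.4916 -1.2494  8.4324] ang 1.2621 r 0.2147 0.24104070322538232
```

Request:
jog_arm(
  commands=[
    [0, 0, -0.1, -0.3, 0],
  ],
)

```text
t: 24.92
tcp_pos: [0.5647, -0.0407, 0.1656]
tool_rot: [-0.036, 0.999, 0.027, -0.004]
force: [-2.8, 0.8, 7.7]
finger_gap: 0.238
```

Request:
jog_arm(
  commands=[
    [0, 0, -0.1, -0.3, 0],
  ],
)

```text
t: 25.0
tcp_pos: [0.5648, -0.0413, 0.1635]
tool_rot: [-0.036, 0.999, 0.027, -0.004]
force: [-2.6, -0.8, 7.2]
finger_gap: 0.239
```

Request:
jog_arm(
  commands=[
    [0, 0, -0.1, -0.3, 0],
  ],
)

```text
t: 25.08
tcp_pos: [0.5648, -0.0419, 0.1614]
tool_rot: [-0.036, 0.999, 0.028, -0.003]
force: [-2.5, -1.1, 9.1]
finger_gap: 0.237
```

Request:
jog_arm(
  commands=[
    [0, 0, -0.1, -0.3, 0],
  ],
)

```text
t: 25.17
tcp_pos: [0.5649, -0.0423, 0.1597]
tool_rot: [-0.036, 0.999, 0.028, -0.003]
force: [-3.6, -1.4, 13.4]
finger_gap: 0.241
```

Request:
jog_arm(
  commands=[
    [0, 0, -0.1, -0.3, 0],
  ],
)

```text
t: 25.25
tcp_pos: [0.565, -0.0428, 0.158]
tool_rot: [-0.036, 0.999, 0.028, -0.003]
force: [-3.8, -0.1, 11.8]
finger_gap: 0.238
```

```bash
python3 -c "
from h import *
ang()"
```

```text
25.25 [ 0.565  -0.0428  0.158 ] [-0.0356  0.999   0.0284 -0.0028] F [-3.7771 -0.1142 11.7949] ang 1.3088 r 0.2146 0.23753847081915877
```

Request:
jog_arm(
  commands=[
    [0, 0, -0.1, -0.3, 0],
  ],
)

```text
t: 25.33
tcp_pos: [0.565, -0.0433, 0.1558]
tool_rot: [-0.036, 0.999, 0.029, -0.002]
force: [-1.5, -1.4, 4.8]
finger_gap: 0.236
```

Request:
jog_arm(
  commands=[
    [0, 0, -0.1, -0.3, 0],
  ],
)

```text
t: 25.42
tcp_pos: [0.565, -0.0439, 0.1533]
tool_rot: [-0.036, 0.999, 0.029, -0.002]
force: [-0.7, -1.3, 5.8]
finger_gap: 0.236
```

Request:
jog_arm(
  commands=[
    [0, 0, -0.1, -0.3, 0],
  ],
)

```text
t: 25.5
tcp_pos: [0.5651, -0.0445, 0.1508]
tool_rot: [-0.036, 0.999, 0.029, -0.002]
force: [-0.8, -0.1, 5.1]
finger_gap: 0.239
```

```bash
python3 -c "
from h import *
ang()
b=snapshot('side');ask(b,['lever_grip','foot_pad'])
b=snapshot('scene');ask(b,['lever_grip','foot_pad'])
s,p=wrist();ask(p,['lever_grip','foot_pad'])
"
```

```text
25.5 [ 0.5651 -0.0445  0.1508] [-0.0357  0.9989  0.0291 -0.0019] F [-0.8102 -0.0981  5.0837] ang 1.3431 r 0.2145 0.23914635006206636
40 pinpoint lever_grip [ 0.5585 -0.0463  0.1655] 0.91
40 pinpoint foot_pad [0.5532 0.0505 0.1014] 0.51
41 pinpoint lever_grip [ 0.5605 -0.0484  0.1636] 0.56
41 pinpoint foot_pad [0.5509 0.047  0.0997] 0.68
42 pinpoint lever_grip [ 0.5638 -0.0441  0.1646] 0.85
42 pinpoint foot_pad [0.5508 0.0478 0.0984] 0.87
```

Click 1 was clear: the z force fell from 11.8 to 4.8 N between TCP z 0.158 and 0.156. The next should come about 17 mm further on, near z 0.140.

Request:
jog_arm(
  commands=[
    [0, 0, -0.05, -0.3, 0],
  ],
)

```text
t: 26.03
tcp_pos: [0.5651, -0.045, 0.1482]
tool_rot: [-0.036, 0.999, 0.029, -0.002]
force: [-3.8, -1.8, 11.0]
finger_gap: 0.239
```

Request:
jog_arm(
  commands=[
    [0, 0, -0.05, -0.3, 0],
  ],
)

```text
t: 26.12
tcp_pos: [0.5652, -0.0455, 0.1461]
tool_rot: [-0.036, 0.999, 0.029, -0.002]
force: [-3.2, -0.2, 12.6]
finger_gap: 0.24
```

Request:
jog_arm(
  commands=[
    [0, 0, -0.05, -0.3, 0],
  ],
)

```text
t: 26.2
tcp_pos: [0.5652, -0.0459, 0.1441]
tool_rot: [-0.036, 0.999, 0.029, -0.002]
force: [-3.5, 0.3, 14.1]
finger_gap: 0.237
```

Request:
jog_arm(
  commands=[
    [0, 0, -0.05, -0.3, 0],
  ],
)

```text
t: 26.28
tcp_pos: [0.5653, -0.0462, 0.1425]
tool_rot: [-0.036, 0.999, 0.029, -0.001]
force: [-4.7, 0.2, 17.3]
finger_gap: 0.235
```

Request:
jog_arm(
  commands=[
    [0, 0, -0.05, -0.3, 0],
  ],
)

```text
t: 26.37
tcp_pos: [0.5652, -0.0465, 0.1403]
tool_rot: [-0.036, 0.999, 0.029, -0.001]
force: [-1.5, 0.4, 6.0]
finger_gap: 0.24
```

Request:
jog_arm(
  commands=[
    [0, 0, -0.05, -0.3, 0],
  ],
)

```text
t: 26.45
tcp_pos: [0.5653, -0.0469, 0.138]
tool_rot: [-0.036, 0.999, 0.03, -0.001]
force: [-2.5, -0.9, 9.2]
finger_gap: 0.24
```

```bash
python3 -c "
from h import *
ang()"
```

```text
26.45 [ 0.5653 -0.0469  0.138 ] [-0.0357  0.9989  0.0296 -0.0009] F [-2.4891 -0.9486  9.2173] ang 1.4039 r 0.2144 0.23986980362940802
```

Click 2 came at z ≈ 0.141 (17.3 → 6.0 N). On towards the third, near 0.125.

Request:
jog_arm(
  commands=[
    [0, 0, -0.05, -0.3, 0],
  ],
)

```text
t: 26.53
tcp_pos: [0.5653, -0.0473, 0.1355]
tool_rot: [-0.036, 0.999, 0.03, -0.001]
force: [-2.4, -0.1, 7.8]
finger_gap: 0.241
```

Request:
jog_arm(
  commands=[
    [0, 0, -0.04, -0.3, 0],
  ],
)

```text
t: 26.62
tcp_pos: [0.5654, -0.0476, 0.1332]
tool_rot: [-0.036, 0.999, 0.03, -0.001]
force: [-3.1, -0.9, 12.0]
finger_gap: 0.236
```

Request:
jog_arm(
  commands=[
    [0, 0, -0.04, -0.3, 0],
  ],
)

```text
t: 26.7
tcp_pos: [0.5654, -0.0479, 0.1312]
tool_rot: [-0.036, 0.999, 0.03, -0.0]
force: [-2.9, -0.1, 13.3]
finger_gap: 0.238
```

Request:
jog_arm(
  commands=[
    [0, 0, -0.04, -0.3, 0],
  ],
)

```text
t: 26.78
tcp_pos: [0.5654, -0.0482, 0.1291]
tool_rot: [-0.036, 0.999, 0.03, -0.0]
force: [-3.3, -0.1, 11.2]
finger_gap: 0.241
```

Request:
jog_arm(
  commands=[
    [0, 0, -0.04, -0.3, 0],
  ],
)

```text
t: 26.87
tcp_pos: [0.5655, -0.0485, 0.1272]
tool_rot: [-0.036, 0.999, 0.03, -0.0]
force: [-3.5, -0.2, 14.8]
finger_gap: 0.239
```

Request:
jog_arm(
  commands=[
    [0, 0, -0.03, -0.3, 0],
  ],
)

```text
t: 26.95
tcp_pos: [0.5655, -0.0486, 0.1257]
tool_rot: [-0.036, 0.999, 0.03, 0.0]
force: [-4.7, 0.4, 18.7]
finger_gap: 0.237
```

```bash
python3 -c "
from h import *
ang()"
```

```text
26.95 [ 0.5655 -0.0486  0.1257] [-0.0356  0.9989  0.0304  0.0001] F [-4.7433  0.4457 18.6532] ang 1.462 r 0.2144 0.23662183198145242
```

Request:
jog_arm(
  commands=[
    [0, 0, -0.03, -0.3, 0],
  ],
)

```text
t: 27.03
tcp_pos: [0.5656, -0.0488, 0.1246]
tool_rot: [-0.035, 0.999, 0.031, 0.0]
force: [-5.7, -0.6, 20.6]
finger_gap: 0.237
```

Request:
jog_arm(
  commands=[
    [0, 0, -0.03, -0.3, 0],
  ],
)

```text
t: 27.12
tcp_pos: [0.5656, -0.0489, 0.123]
tool_rot: [-0.036, 0.999, 0.031, 0.001]
force: [-3.1, 1.0, 5.6]
finger_gap: 0.236
```

Request:
jog_arm(
  commands=[
    [0, 0, -0.02, -0.3, 0],
  ],
)

```text
t: 27.2
tcp_pos: [0.5656, -0.0491, 0.121]
tool_rot: [-0.036, 0.999, 0.031, 0.001]
force: [-1.6, -1.9, 9.5]
finger_gap: 0.238
```

Request:
jog_arm(
  commands=[
    [0, 0, -0.02, -0.3, 0],
  ],
)

```text
t: 27.28
tcp_pos: [0.5657, -0.0493, 0.1189]
tool_rot: [-0.036, 0.999, 0.031, 0.001]
force: [-2.6, -0.5, 12.0]
finger_gap: 0.242
```

```bash
python3 -c "
from h import *
ang()"
```

```text
27.28 [ 0.5657 -0.0493  0.1189] [-0.0365  0.9989  0.0306  0.0013] F [-2.6445 -0.5451 11.9653] ang 1.4937 r 0.2144 0.24152864786017558
```

Click 3 came at z ≈ 0.124 (20.6 → 5.6 N). The fourth should be near 0.107, so I'll use smaller batches.

Request:
jog_arm(
  commands=[
    [0, 0, -0.02, -0.3, 0],
  ],
)

```text
t: 27.37
tcp_pos: [0.5658, -0.0495, 0.1169]
tool_rot: [-0.037, 0.999, 0.031, 0.002]
force: [-1.9, 0.2, 10.1]
finger_gap: 0.236
```

Request:
jog_arm(
  commands=[
    [0, 0, -0.02, -0.3, 0],
  ],
)

```text
t: 27.45
tcp_pos: [0.5659, -0.0497, 0.1149]
tool_rot: [-0.036, 0.999, 0.031, 0.002]
force: [-3.5, 0.9, 12.6]
finger_gap: 0.238
```

Request:
jog_arm(
  commands=[
    [0, 0, -0.02, -0.3, 0],
  ],
)

```text
t: 27.53
tcp_pos: [0.5658, -0.0497, 0.1131]
tool_rot: [-0.036, 0.999, 0.031, 0.002]
force: [-3.7, -0.8, 14.6]
finger_gap: 0.237
```

Request:
jog_arm(
  commands=[
    [0, 0, -0.01, -0.3, 0],
  ],
)

```text
t: 27.62
tcp_pos: [0.5659, -0.0498, 0.1115]
tool_rot: [-0.036, 0.999, 0.031, 0.002]
force: [-4.2, -0.5, 17.7]
finger_gap: 0.239
```

Request:
jog_arm(
  commands=[
    [0, 0, -0.01, -0.3, 0],
  ],
)

```text
t: 27.7
tcp_pos: [0.5659, -0.0499, 0.1102]
tool_rot: [-0.036, 0.999, 0.031, 0.002]
force: [-3.6, 1.2, 15.7]
finger_gap: 0.237
```

Request:
jog_arm(
  commands=[
    [0, 0, 0, -0.3, 0],
  ],
)

```text
t: 27.78
tcp_pos: [0.5659, -0.0499, 0.1085]
tool_rot: [-0.036, 0.999, 0.031, 0.003]
force: [-3.3, 0.4, 10.6]
finger_gap: 0.237
```

Request:
jog_arm(
  commands=[
    [0, 0, 0, -0.3, 0],
  ],
)

```text
t: 27.87
tcp_pos: [0.5659, -0.0499, 0.1064]
tool_rot: [-0.036, 0.999, 0.031, 0.003]
force: [-1.9, -0.7, 8.5]
finger_gap: 0.239
```

Request:
jog_arm(
  commands=[
    [0, 0, 0, 0, 0],
  ],
)

```text
t: 27.95
tcp_pos: [0.5658, -0.0499, 0.1066]
tool_rot: [-0.036, 0.999, 0.031, 0.003]
force: [-0.7, 0.0, 5.2]
finger_gap: 0.238
```

```bash
python3 -c "
from h import *
ang()
b=snapshot('side');ask(b,['lever_grip','foot_pad']);ang()
b=snapshot('scene');ask(b,['lever_grip','foot_pad']);ang()
s,p=wrist();ask(p,['lever_grip','foot_pad']);ang()
"
```

```text
27.95 [ 0.5658 -0.0499  0.1066] [-0.036   0.9989  0.0308  0.003 ] F [-0.7262  0.0228  5.2121] ang 1.5513 r 0.2145 0.2378722267839478
43 pinpoint lever_grip [ 0.5614 -0.0523  0.1232] 0.97
43 pinpoint foot_pad [0.5528 0.0446 0.1004] 0.65
28.1 [ 0.5658 -0.0499  0.1066] [-0.036   0.9989  0.0309  0.003 ] F [-0.9584 -0.9163  6.2647] ang 1.5514 r 0.2145 0.23642551615101096
44 pinpoint lever_grip [ 0.5582 -0.0525  0.1247] 0.86
44 pinpoint foot_pad [0.5512 0.0486 0.1002] 0.75
44 pinpoint foot_pad [0.6427 0.5022 0.0005] 0.33
28.25 [ 0.5658 -0.0499  0.1065] [-0.036   0.9989  0.0309  0.0029] F [-1.0205 -1.1528  5.7135] ang 1.5515 r 0.2145 0.23519116542276863
45 pinpoint lever_grip [ 0.5613 -0.0466  0.1215] 0.57
45 pinpoint foot_pad [0.5502 0.046  0.0986] 0.93
28.4 [ 0.5658 -0.0499  0.1065] [-0.036   0.9989  0.0309  0.0029] F [-1.1867 -0.3624  5.0443] ang 1.5517 r 0.2145 0.2388200896463627
```

```bash
python3 -c "
from h import *
c=snapshot('scene');b=snapshot('side');ang()
cv2.imwrite('pics/end.png',np.hstack([cv2.resize(c['image'],(400,300)),cv2.resize(b['image'][190:310,190:350],(400,300))])[:,:,::-1])
ask(c,['cup_center','jar_mid']);print(workorder.sign_off())
"
```

```text
28.5 [ 0.5658 -0.0499  0.1065] [-0.036   0.9989  0.0309  0.0029] F [-0.9691 -0.2157  5.7349] ang 1.5515 r 0.2145 0.23871155611798486
46 pinpoint cup_center [ 0.4134 -0.3168  0.0254] 0.86
46 pinpoint cup_center [0.5504 0.0493 0.0459] 0.63
46 pinpoint cup_center [ 0.4611 -0.0958  0.0256] 0.56
46 pinpoint jar_mid [ 0.528  -0.3652  0.033 ] 0.94
46 pinpoint jar_mid [ 0.5551  0.0418 -0.0006] 0.68
the job is handed in; nothing more can be done
None
```

View pics/end.png

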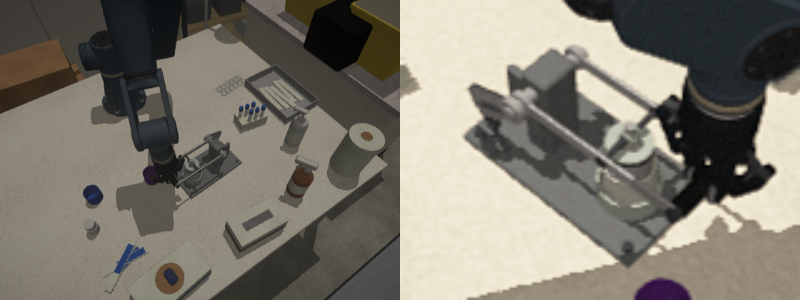

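The job is handed in at 28.5 s. The white cup stands in the holder with the plunger cup inside it. The lever was drawn down four clicks, and the gripper is still holding it there.

- **Clicks:** I felt each one as a drop in the upward force on the gripper:

| Click | Force before (N) | Force after (N) |
|---|---|---|
| 1 | 11.8 | 4.8 |
| 2 | 17.3 | 6.0 |
| 3 | 20.6 | 5.6 |
| 4 | 15.7 | 8.5 (over two steps) |

- **Final check:** The lever angle reads about 1.55 rad and the grip is about 122 mm above the table. Both match the stated resting place after the fourth click, short of the fifth at 1.605. The holding force is steady at 5–6 N, and the last picture shows the foot pressed on the plunger.
- **What disagreed:** Clicks 1 and 4 came at about 1.315 and 1.54 by my estimate, slightly past the stated 1.285 and 1.525. The fourth drop was also less sharp than the others. I did not try lifting the lever to confirm the pawl was holding it.
- **Other things on the table:** The blue and purple cups and the jar measure where they were, to within the networks' error. The rest look undisturbed in the last picture.

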